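# Set the radio's station dial and press play

### The arm

A 6-joint arm with a two-finger parallel gripper is mounted at the origin on the work surface. World frame = base frame: x ahead of the robot, y to its left, z up, the work surface at z = 0. Lengths are in mm, angles in rad, forces in N, time in s.
With the tool pointing down it reaches from about 300 to 775 mm from the base axis. Payload 14.6 kg.
Tool frame: the origin (TCP) lies between the finger pads; the fingertips stand 25 mm ahead of it and the grasp point (between the pads) lies 6 mm ahead of it; z points along the fingers, y is the line along which they close (so a half turn about z gives the same grasp; the last joint's range is limited). The gripper opens to 94 mm and grips with 3 to 60 N. Pads are 16 mm wide; open, the fingers measure 119 mm over their backs; the gripper's body (75 mm by 177 mm) begins 78 mm behind the grasp point.
Start: joints at [-1.201, 0.3, 1.521, -0, 1.321, -0.067], TCP at [232.665, -498.354, 230.446] pointing down, gripper open.
Joint ranges: [-3.03, 3.03], [-0.79, 2.21], [0.23, 2.52], [-1.04, 4.18], [0, 3.07], [-2.55, 2.55]. Speed limits (rad/s): [2.22, 2.22, 2.57, 3.14, 3.14, 3.14].

### API

Orientations are given as [roll, pitch, yaw] about the fixed x, y, z axes, in that order (R = Rz(yaw) Ry(pitch) Rx(roll)).
In Python, from cell import manip gives the robot as it stands. The module is installed in compiled form; this text tells all that it offers.
- The arm moves only by the tool step_arm, never from a script. Its argument "series" is one flat list of numbers, 5 for each row, row after row: the shift along the world's x, y, z in mm, then the turn about the world's z in rad, then the closure, from 0 (fully open) to 1 (shut). In form: [dx, dy, dz, spin, jaw, dx, dy, dz, spin, jaw, ...]. A call has 1 to 20 rows; each row shifts and turns the commanded pose from where the row before left it; what a row does not reach is not made up. A row lasts 1/8 s, in which the tool goes at most 62.5 mm and 10.7 degrees, less where a joint would pass 70% of its speed; a pose out of reach is approached as far as the arm can. A call is refused whole if a number of a shift passes 62.5 or a number of a turn 0.188, either way. A call with a gripper value outside its range is refused whole. The fingers move at their own pace and stop on an object; "squeeze" is the grip in N (left out, the last holds). Time passes only in rows, so rows that do not move let the fingers close. It gives the time, the measured TCP pose, the force, the opening and the grip force at its end, in the units of the state.
- manip.read_state(): the state, without advancing time (a new reading comes with each control period).
- manip.camera(name): name is "side" or "top"; returns (picture, depth): 480x640x3 uint8, blue, green, red; 480x640 float32, mm along the optical axis (not along the pixel's ray), 0 where there is no reading.
- manip.camera_info(name): a dict with "fovy" (degrees; the focal length in pixels is half the picture's height over the tangent of half this angle, whatever the lens; pixels are square), "cx", "cy" (the principal point, pixels), "eye" and "orientation" of the camera in the world. Camera axes: x right, y down, z forward; pixel columns grow to the right and rows downward; lengths in mm; the calibration is good to about 2 mm. A picture is of the moment at which its call begins. camera_info takes no time and is no camera call.
- manip.sign_off(): hands the job in; it is judged then, once.
The state is a dict: "clock": time; "joints": joint angles; "qd": joint speeds; "effort": joint torques, N m; "eef_pos": TCP position; "eef_rot": TCP orientation; "wrist_force": force on the tool from outside, world axes, zero at the start; "moment": the same for the moment, N m; "finger_gap": finger opening in mm; "finger_force": force on a finger pad.
Only numpy, scipy, OpenCV 4.12 (cv2) and the standard library are available. Lean on these libraries where they do the work, as an engineer would, in place of code of your own. Each camera call takes 0.05 s, during which the arm holds its last target. There are 200 camera calls.

### The job

With a fingertip, turn the knurled dial on top of the table radio clockwise, click by click, until it rests in the click position whose mark is green; then press the red key fully down and let it come back up. Do not lift or shift the radio, do not press the red key before the dial is set, and leave the things standing on and around the radio as they are.

Things in the scene. Friction and masses are not known exactly. Their poses are not given: they have to be found in the camera images.
- radio: Table radio, a loose box of about 2.5 kg on rubber feet, 170 mm (its x) by 300 mm (its y), its flat top 92 mm above the table. Origin: centre of its underside; z up; the dark slatted front faces its -x. In its own frame the dial's vertical axis is at x 0, y -62 mm, the red key's at x 0, y +88 mm. It stays put against sideways pushes up to about 8 N.
- dial (a joint): Dial angle in rad, growing clockwise seen from above. Five click positions at 0, 0.45, 0.90, 1.35 (the green mark) and 1.80; stops at -0.1 and 1.9. It starts resting in one of the first three. Turning it over a click takes about 0.03 N m; past halfway between two positions it snaps on to the next; left alone it stays. With the angle a, its pointer lies 0.9 - a rad anticlockwise from the radio's +x.
- dial_top (a point): Centre of the flat top of the dial: a round disc 88 mm in diameter, 14 mm thick, with a ribbed rim and a white pointer line; top 110 mm above the table. It sits on a spring: starts to sink at about 1 N, bottoms out 3 mm down at about 10 N. A light touch slips; a press of 5 to 10 N, 25 to 35 mm from the axis, carries the dial round if the fingertip turns with it; one that keeps its heading rubs and may slip.
- green_mark (a point): Centre of the green dot (11 mm) on the radio's top, 58 mm from the dial's axis, just outside its rim: the pointer points at it in the wanted position. Four small black dots mark the other click positions.
- key (a joint): How far the red key is pressed, in m: 0 up, 0.005 fully down. It is a round spring push key 32 mm in diameter that moves straight down; it starts to move at about 1.2 N and is fully down at 4 N; it springs back by itself. Pressed beyond 4 mm counts as pressed fully.
- key_top (a point): Centre of the red key's flat top face, 113 mm above the table when up. A black collar of 48 mm diameter stands round the key, its top 9 mm below the key's.
- pillbottle: Amber pill bottle with a white cap, 28 mm in diameter, 45 mm tall, standing loose on the radio's top near its far left corner (radio's +x, +y). To be left alone. Origin: centre of its underside.
- cup: White open cup, 72 mm across, 85 mm tall, standing on the table beside the radio's dial end. To be left alone. Origin: centre of its underside.
- carton: Blue carton, 60 x 110 x 45 mm, lying on the table behind the radio (its +x side). To be left alone. Origin: centre of its underside.
- tube: White and green cream tube standing on its cap, 26 x 48 mm, 148 mm tall, on the table beside the radio's key end. To be left alone. Origin: centre of its underside.
- muesli: Orange muesli bag, 75 x 130 x 217 mm, standing on the table. To be left alone. Origin: centre of its underside.
- pitcher: Pink pitcher, 110 mm across, 200 mm tall, with a handle on its +y side. To be left alone. Origin: centre of its underside.
- carrotbowl: Blue bowl of carrots, 150 mm across, 55 mm tall. To be left alone. Origin: centre of its underside.

How it is judged:
By the outcome, as a careful person would: the job done as asked, in the order asked, and still so for the second after the job is handed in, with the robot touching nothing.
It also fails if it takes over 64 s, if anything falls off the work surface, if the arm or the gripper's body presses on something with over 40 N, if the wrist force passes 120 N, or if a joint passes its speed limit or range.

## Working session

There is one attempt and no reset: what is moved stays moved. The work goes in short steps, Python scripts to look and compute and a tool call to move; the robot and the scene stay as the last step left them, time stands still between calls to the robot, and variables do not carry over. Pictures are saved under pics/ and viewed, at most 10 in all, crops included, and the job is handed in when it is done.

Besides the shell and the picture viewer there is one more tool, called in YAML: its name, and indented under it one key for each argument. step_arm: Moves the arm, as the interface text tells. Its arguments: {"type":"object","properties":{"series":{"type":"array"},"squeeze":{"type":"number"}},"required":["series"]}

```bash
mkdir -p pics; cat > h.py <<'E'
import numpy as np, cv2
from cell import manip
def cam(n):
    p,d=manip.camera(n); return p,d,manip.camera_info(n)
def R_of(i):
    o=np.array(i["orientation"],float)
    if o.shape==(3,3): return o
    from scipy.spatial.transform import Rotation as R
    return R.from_euler('xyz',o).as_matrix()
def ray(i,u,v):
    f=240/np.tan(np.radians(i["fovy"])/2)
    return R_of(i)@np.array([(u-i["cx"])/f,(v-i["cy"])/f,1.])
def onz(i,u,v,z):
    r=ray(i,u,v); e=np.array(i["eye"]); return e+r*(z-e[2])/r[2]
E
python3 - <<'E'
from h import *
for n in("top","side"):
    p,d,i=cam(n); cv2.imwrite(f"pics/{n}0.png",p); print(n,i); np.savez(f"{n}0.npz",p=p,d=d)
print(manip.read_state())
E
```

```text
top {'fovy': 52.11829056404889, 'cx': 317.73174425238756, 'cy': 239.53191967932526, 'eye': array([ 364.6143615 ,  -28.42319365, 1501.84479225]), 'orientation': array([-2.9871966 , -0.00829367, -1.5865423 ])}
side {'fovy': 43.52775503312013, 'cx': 329.1097792335703, 'cy': 244.07271788445487, 'eye': array([  91.26897748, -818.13756755, 1189.6133089 ]), 'orientation': array([-2.42819295e+00,  1.81924297e-03, -5.78389084e-01])}
{'clock': 0.1, 'joints': array([-1.20057496e+00,  3.00395377e-01,  1.52151961e+00, -1.24087312e-05,
        1.32067877e+00, -6.65979139e-02]), 'qd': array([ 0.00209789, -0.00039155, -0.00127765,  0.00095533,  0.00057854,
        0.0006001 ]), 'effort': array([ 3.18115599e-03, -5.32645154e+01, -3.53281474e+01,  7.10438238e-02,
        2.34790274e-02, -4.92987010e-05]), 'eef_pos': array([ 232.60390676, -498.16595783,  229.95385103]), 'eef_rot': array([-3.14059296e+00, -5.46296617e-05,  4.36822336e-01]), 'wrist_force': array([-1.24347771,  0.01630693,  0.73355446]), 'moment': array([-0.02723101,  0.03079087, -0.03320164]), 'finger_force': 0.0, 'finger_gap': 93.83571897545264}
```

View pics/top0.png

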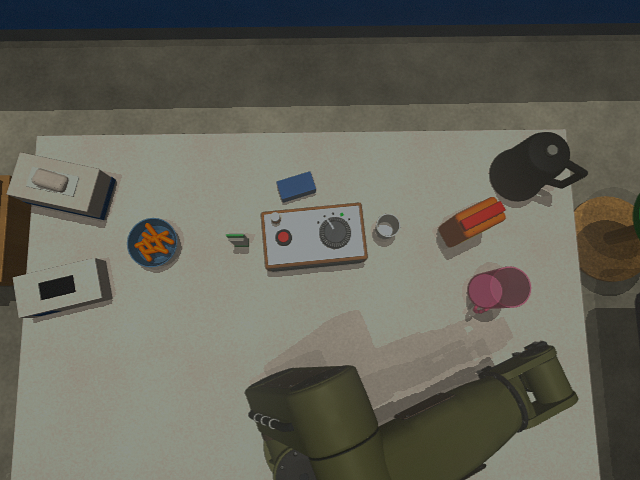

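View pics/side0.png

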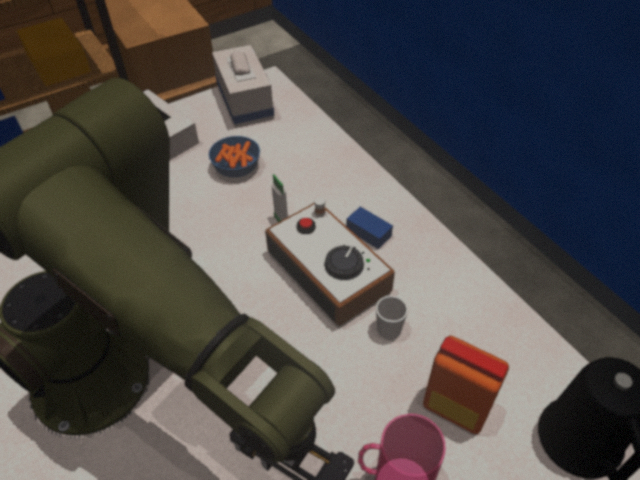

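Top view: the radio is around (315,237), the dial (335,233), the key (284,237) and the green dot about (342,214). In the side view the dial is at (345,262) and the key at (306,225). Next I'll measure these by colour.

```bash
cat > meas.py <<'E'
from h import *
def cents(m,lo=3):
    n,l,s,c=cv2.connectedComponentsWithStats(m.astype(np.uint8)); return [(c[k],s[k,4]) for k in range(1,n) if s[k,4]>=lo]
def meas(n,p,i,box):
    u0,v0,u1,v1=box; c=p[v0:v1,u0:u1]; h=cv2.cvtColor(c,cv2.COLOR_BGR2HSV).astype(int); H,S,V=h[...,0],h[...,1],h[...,2]
    for nm,m,z in(("red",((H<8)|(H>172))&(S>150)&(V>80),113),("green",(H>45)&(H<85)&(S>70)&(V>50),92),("dark",(V<75)&(S<90),108)):
        for ce,a in cents(m,6 if nm!="dark" else 150):
            print(n,nm,(ce+[u0,v0]).round(1),a,onz(i,ce[0]+u0,ce[1]+v0,z).round(1))
E
python3 - <<'E'
from meas import *
for n,b in(("top",(255,198,370,275)),("side",(260,195,400,325))):
    p=np.load(n+"0.npz")["p"]; i=manip.camera_info(n); meas(n,p,i,b)
    c=p[b[1]:b[3],b[0]:b[2]]
    cv2.imwrite(f"pics/{n}0c.png",cv2.resize(c,None,fx=4.5 if n=="side" else 6,fy=4.5 if n=="side" else 6,interpolation=cv2.INTER_CUBIC))
E
```

```text
top red [282.8 236.5] 82 [590.8  56.7 113. ]
top green [341.4 214.1] 11 [ 658.3 -114.    92. ]
top dark [334.8 233.9] 315 [597.1 -92.7 108. ]
top dark [315.7 265.2] 357 [507.5 -36.5 108. ]
side red [305.6 222.4] 80 [589.2  53.2 113. ]
side green [367.7 260. ] 7 [ 657.9 -113.2   92. ]
side dark [367.9 235.1] 397 [695.3 -60.5 108. ]
side dark [321.4 286.6] 1812 [ 517.8 -129.4  108. ]
side dark [343.4 263.4] 911 [ 596.7 -101.1  108. ]
```

View pics/top0c.png

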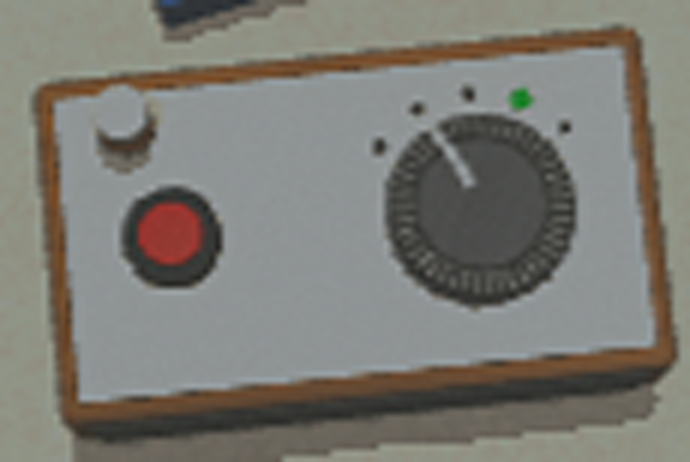

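Measured in radio-top coordinates: dial axis ≈ (600,-93), key ≈ (590,55). The radio yaw is about 0.06, which matches the given 150 mm spacing. The pointer is at the second click (0.45), so the dial needs 0.9 rad clockwise. I'll raise the arm, travel and close the fingers.

step_arm:
  series: [0, 0, 50, 0, 1, 0, 0, 50, 0, 1, 28, 32, 0, 0, 1, 28, 32, 0, 0, 1, 28, 32, 0, 0, 1, 28, 32, 0, 0, 1, 28, 32, 0, 0, 1, 28, 32, 0, 0, 1, 28, 32, 0, 0, 1, 28, 32, 0, 0, 1, 28, 32, 0, 0, 1, 28, 32, 0, 0, 1, 28, 32, 0, 0, 1, 28, 32, 0, 0, 1, 6, 8, 0, 0, 1, 0, 0, -50, 0, 1, 0, 0, -50, 0, 1, 0, 0, -50, 0, 1, 0, 0, 0, 0, 1]
  squeeze: 10

```text
clock: 2.48
eef_pos: [572.9, -106.6, 177.6]
eef_rot: [-3.138, 0.005, 0.436]
wrist_force: [-0.2, 0.2, -0.6]
finger_gap: 0.4
finger_force: 0.0
```

step_arm:
  series: [1, 0, -30, 0, 1, 0, 0, -6, 0, 1, 0, 0, 0, 0, 1, 0, 0, 0, 0, 1]

```text
clock: 2.98
eef_pos: [576.2, -106.6, 146.2]
eef_rot: [3.14, -0.002, 0.437]
wrist_force: [-0.2, 0.5, 0.9]
finger_gap: 0.3
finger_force: 0.0
```

```bash
python3 - <<'E'
from h import *
p,d,i=cam("side"); cv2.imwrite("pics/s1.png",cv2.resize(p[170:340,250:420],None,fx=3.5,fy=3.5,interpolation=cv2.INTER_CUBIC))
s=manip.read_state();print(s["eef_pos"],s["wrist_force"])
E
```

```text
[ 576.11290105 -106.51003312  145.86048278] [ 0.68662644 -0.1013309   0.13296966]
```

View pics/s1.png

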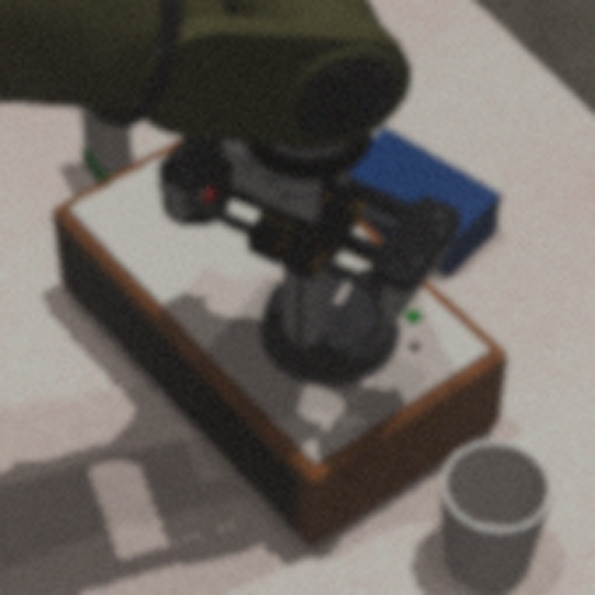

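The side view shows the closed fingertips over the near half of the dial (crop 305,330) and everything else undisturbed. I'll descend gently to contact.

step_arm:
  series: [-1, 0, -5, 0, 1, 0, 0, -3, 0, 1, 0, 0, -2, 0, 1, 0, 0, -1, 0, 1, 0, 0, 0, 0, 1, 0, 0, 0, 0, 1]

```text
clock: 3.78
eef_pos: [574.6, -106.4, 133.6]
eef_rot: [3.142, 0.0, 0.437]
wrist_force: [-3.4, -1.2, 3.6]
finger_gap: 0.3
finger_force: 2.3
```

step_arm:
  series: [0, 0, -1, 0, 1, 0, 0, 0, 0, 1, 0, 0, 0, 0, 1]

```text
clock: 4.15
eef_pos: [574.6, -106.5, 132.7]
eef_rot: [3.141, 0.0, 0.437]
wrist_force: [-3.8, -1.2, 7.4]
finger_gap: 0.5
finger_force: 3.3
```

step_arm:
  series: [-1.3, 2.7, 0, -0.1, 1, -0.9, 2.8, 0, -0.1, 1, -0.6, 2.9, 0, -0.1, 1, -0.4, 2.9, 0, -0.1, 1, -0.1, 3.0, 0, -0.1, 1, 0, 0, 0, 0, 1]

```text
clock: 4.9
eef_pos: [572.0, -92.1, 133.1]
eef_rot: [3.141, -0.002, -0.065]
wrist_force: [-0.2, -0.7, 5.8]
finger_gap: 0.2
finger_force: 2.9
```

step_arm:
  series: [0.2, 3.0, -0.3, -0.1, 1, 0.6, 2.9, 0, -0.1, 1, 0.8, 2.8, 0, -0.1, 1, 1.1, 2.8, 0, -0.1, 1, 0, 0, 0, 0, 1, 0, 0, 0, 0, 1]

```text
clock: 5.65
eef_pos: [574.6, -80.7, 132.8]
eef_rot: [-3.141, -0.002, -0.463]
wrist_force: [-0.5, -2.3, 6.6]
finger_gap: 0.3
finger_force: 3.3
```

step_arm:
  series: [0, 0, 5, 0, 1, 0, 0, 30, 0, 1, 0, 0, 50, 0, 1, -50, 0, 20, 0, 1, -50, 0, 0, 0, 1, -50, 0, 0, 0, 1, -50, 0, 0, 0, 1, 0, 0, 0, 0, 1, 0, 0, 0, 0, 1]

```text
clock: 6.78
eef_pos: [374.7, -80.6, 237.5]
eef_rot: [-3.141, -0.001, -0.463]
wrist_force: [0.7, -0.4, 0.4]
finger_gap: 0.3
finger_force: 0.0
```

```bash
python3 - <<'E'
from meas import *
p,d,i=cam("top"); b=(255,198,370,275); meas("top",p,i,b)
cv2.imwrite("pics/t2.png",cv2.resize(p[b[1]:b[3],b[0]:b[2]],None,fx=6,fy=6,interpolation=cv2.INTER_CUBIC))
E
```

```text
top red [282.7 236.5] 83 [590.7  56.8 113. ]
top green [341.4 214.1] 11 [ 658.3 -114.    92. ]
top dark [334.3 233.4] 412 [598.7 -91.4 108. ]
top dark [315.6 265.2] 359 [507.5 -36.2 108. ]
```

View pics/t2.png

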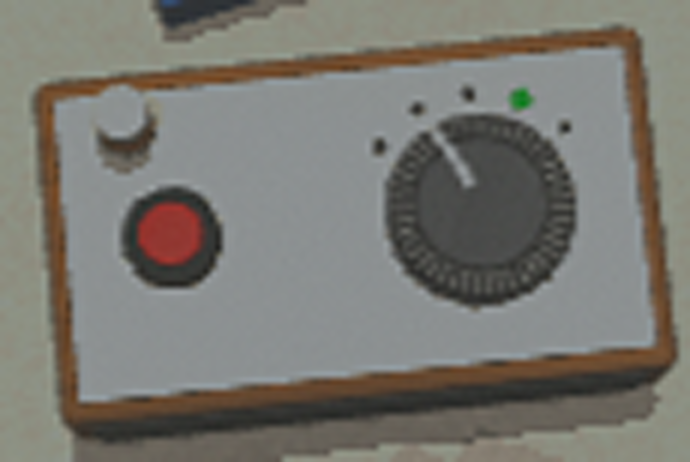

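The pointer still points at the second dot (crop 418,110), so the finger slipped; the radio has not moved. I'll repeat with about 9 N, a slightly larger radius and a slower turn.

step_arm:
  series: [33, -4.3, 0, 0.15, 1, 33, -4.4, 0, 0.15, 1, 33, -4.4, 0, 0.15, 1, 33, -4.4, 0, 0.15, 1, 33, -4.4, 0, 0.15, 1, 32, -4.4, 0, 0.15, 1, 0, 0, -50, 0, 1, 0, 0, -40, 0, 1, 0, 0, -9, 0, 1, 0, 0, -3, 0, 1, 0, 0, -2, 0, 1, 0, 0, -1, 0, 1, 0, 0, 0, 0, 1, 0, 0, 0, 0, 1]

```text
clock: 8.57
eef_pos: [571.8, -107.0, 133.4]
eef_rot: [3.14, -0.002, 0.437]
wrist_force: [0.5, 0.5, 5.4]
finger_gap: 0.7
finger_force: 2.7
```

step_arm:
  series: [0, 0, -0.6, 0, 1, 0, 0, -0.5, 0, 1, 0, 0, 0, 0, 1, 0, 0, 0, 0, 1]

```text
clock: 9.07
eef_pos: [571.8, -107.0, 132.5]
eef_rot: [3.14, -0.002, 0.437]
wrist_force: [0.5, 1.0, 7.2]
finger_gap: 0.3
finger_force: 3.6
```

step_arm:
  series: [0, 0, -0.5, 0, 1, 0, 0, 0, 0, 1, -0.7, 1.5, 0, -0.05, 1, -0.6, 1.5, 0, -0.05, 1, -0.5, 1.5, 0, -0.05, 1, -0.5, 1.5, 0, -0.05, 1, 0, 0, 0, 0, 1]

```text
clock: 9.95
eef_pos: [569.6, -101.1, 132.2]
eef_rot: [3.14, -0.003, 0.236]
wrist_force: [1.0, -0.4, 8.3]
finger_gap: 0.3
finger_force: 4.1
```

```bash
python3 - <<'E'
from h import *
for _ in range(4):
    p,d,i=cam("side"); s=manip.read_state();print(s["eef_pos"],s["wrist_force"],s["moment"])
cv2.imwrite("pics/s3.png",cv2.resize(p[220:300,300:400],None,fx=5,fy=5,interpolation=cv2.INTER_CUBIC))
E
```

```text
[ 569.60502386 -101.11248489  132.18806752] [ 0.61589379 -0.19883673  8.40186208] [-0.04538105 -0.13927834 -0.0235156 ]
[ 569.64054165 -101.10524949  132.22003573] [ 0.11053346 -0.26772948  8.94398693] [-0.09823897 -0.18830401  0.00730854]
[ 569.62052363 -101.10857359  132.20965904] [-0.12555103 -1.15326202  8.22510057] [ 0.01593078 -0.14727083 -0.03673638]
[ 569.63622282 -101.09092427  132.196716  ] [ 0.52405506 -0.10636288  8.62767201] [-0.03539611 -0.09080193 -0.02613323]
```

View pics/s3.png

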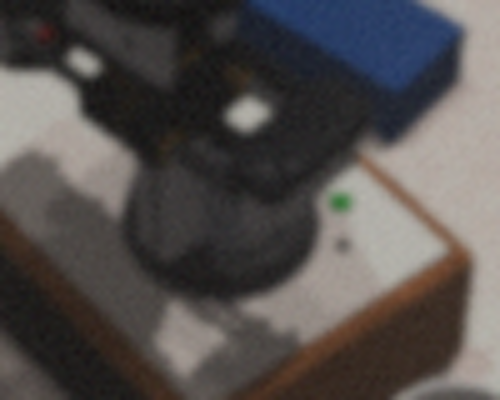

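Still pressing at about 8.5 N; the pointer is hidden by the gripper in this view. I'll continue the arc.

step_arm:
  series: [-0.4, 1.6, 0, -0.05, 1, -0.3, 1.6, 0, -0.05, 1, -0.2, 1.6, 0, -0.05, 1, -0.1, 1.6, 0, -0.05, 1, 0, 1.6, 0, -0.05, 1, 0, 1.6, 0, -0.05, 1, 0.1, 1.6, 0, -0.05, 1, 0.2, 1.6, 0, -0.05, 1, 0.3, 1.6, 0, -0.05, 1, 0.4, 1.6, 0, -0.05, 1, 0.4, 1.5, 0, -0.05, 1, 0.5, 1.5, 0, -0.05, 1, 0.6, 1.5, 0, -0.05, 1, 0.6, 1.5, 0, -0.05, 1, 0, 0, 0, 0, 1]

```text
clock: 12.02
eef_pos: [571.5, -79.3, 132.1]
eef_rot: [-3.141, -0.003, -0.464]
wrist_force: [-0.9, -1.4, 8.2]
finger_gap: 0.6
finger_force: 4.3
```

step_arm:
  series: [0, 0, 5, 0, 1, 0, 0, 30, 0, 1, 0, 0, 50, 0, 1, -50, 0, 20, 0, 1, -50, 0, 0, 0, 1, -50, 0, 0, 0, 1, -50, 0, 0, 0, 1, 0, 0, 0, 0, 1]

```text
clock: 13.02
eef_pos: [369.0, -78.8, 236.2]
eef_rot: [-3.141, -0.001, -0.464]
wrist_force: [1.0, -0.4, 0.1]
finger_gap: 0.4
finger_force: 0.0
```

```bash
cat > ptr.py <<'E'
from meas import *
def ptr(p,i):
    # pointer: bright pixels within 12 px of dial centre; angle in world
    C=np.array([335.2,232.8]); vv,uu=np.mgrid[210:256,312:360]; g=p[210:256,312:360].astype(int).max(2)
    m=(np.hypot(uu-C[0],vv-C[1])<13)&(g>105); 
    w=(g-100)*m; u,v=(uu*w).sum()/w.sum(),(vv*w).sum()/w.sum()
    q=onz(i,u,v,110)-onz(i,*C,110); a=np.arctan2(q[1],q[0]); print("px",m.sum(),(round(u,1),round(v,1)),"world ang",a.round(2),"dial a",(0.9-(a-0.06)).round(2))
E
python3 - <<'E'
from ptr import *
i=manip.camera_info("top"); ptr(np.load("top0.npz")["p"],i)
p,d,i=cam("top"); ptr(p,i); meas("top",p,i,(255,198,370,275)); np.savez("t3.npz",p=p)
E
```

```text
px 16 (np.float64(330.9), np.float64(225.2)) world ang 0.49 dial a 0.47
px 16 (np.float64(334.1), np.float64(223.8)) world ang 0.1 dial a 0.86
top red [282.8 236.5] 82 [590.8  56.7 113. ]
top green [341.4 214.1] 11 [ 658.3 -114.    92. ]
top dark [334.6 233.4] 418 [598.6 -92.4 108. ]
top dark [315.9 265.1] 359 [507.5 -36.9 108. ]
```

The dial advanced one click (0.86 ≈ 0.90), with the radio unmoved. One more click is needed, so I'll use an arc of about 0.65 rad, short enough not to overshoot by two.

step_arm:
  series: [33, -4, 0, 0.125, 1, 34, -4, 0, 0.125, 1, 34, -4, 0, 0.125, 1, 34, -4, 0, 0.125, 1, 33, -4, 0, 0.125, 1, 33, -4.6, 0, 0.125, 1, 0, 0, -50, 0, 1, 0, 0, -40, 0, 1, 0, 0, -9, 0, 1, 0, 0, -3, 0, 1, 0, 0, -2, 0, 1, 0, 0, -1, 0, 1, 0, 0, 0, 0, 1, 0, 0, 0, 0, 1]

```text
clock: 14.82
eef_pos: [572.7, -103.6, 132.6]
eef_rot: [3.14, -0.003, 0.287]
wrist_force: [-3.7, 0.7, 6.7]
finger_gap: 0.5
finger_force: 3.5
```

step_arm:
  series: [0, 0, 4, 0, 1, -2.5, 0, 0, 0, 1, 0, 0, 0, 0, 1, 0, 0, -2, 0, 1, 0, 0, -1.5, 0, 1, 0, 0, -1, 0, 1, 0, 0, 0, 0, 1, 0, 0, 0, 0, 1]

```text
clock: 15.82
eef_pos: [569.5, -103.8, 131.3]
eef_rot: [3.141, -0.001, 0.287]
wrist_force: [-7.0, -0.9, 16.5]
finger_gap: 0.5
finger_force: 7.9
```

step_arm:
  series: [0, 0, 3.5, 0, 1, 0, 0, 0, 0, 1, 0, 0, 0, 0, 1, 0, 0, -1.5, 0, 1, 0, 0, -0.5, 0, 1, 0, 0, -0.5, 0, 1, 0, 0, 0, 0, 1]

```text
clock: 16.7
eef_pos: [569.5, -103.7, 131.6]
eef_rot: [3.141, -0.0, 0.287]
wrist_force: [-4.0, -0.6, 9.7]
finger_gap: 0.2
finger_force: 5.8
```

step_arm:
  series: [-0.4, 0, 0, 0, 1, 0, 0, 0, 0, 1, 0, 0, 0, 0, 1]

```text
clock: 17.08
eef_pos: [569.4, -103.6, 131.7]
eef_rot: [3.141, -0.001, 0.287]
wrist_force: [-2.7, -0.2, 10.4]
finger_gap: 0.5
finger_force: 5.2
```

step_arm:
  series: [-0.7, 0, 0.3, 0, 1, 0, 0, 0, 0, 1, -0.5, 1.5, 0, -0.05, 1, -0.4, 1.5, 0, -0.05, 1, -0.3, 1.6, 0, -0.05, 1, -0.2, 1.6, 0, -0.05, 1, -0.2, 1.6, 0, -0.05, 1, -0.1, 1.6, 0, -0.05, 1, 0, 1.6, 0, -0.05, 1, 0.1, 1.6, 0, -0.05, 1, 0.2, 1.6, 0, -0.05, 1, 0.2, 1.6, 0, -0.05, 1, 0.3, 1.6, 0, -0.05, 1, 0.4, 1.5, 0, -0.05, 1, 0.5, 1.5, 0, -0.05, 1, 0, 0, 0, 0, 1]

```text
clock: 19.08
eef_pos: [568.7, -83.1, 131.9]
eef_rot: [-3.141, -0.001, -0.364]
wrist_force: [-0.5, -0.6, 9.2]
finger_gap: 0.8
finger_force: 4.6
```

step_arm:
  series: [0, 0, 5, 0, 1, 0, 0, 30, 0, 1, 0, 0, 50, 0, 1, -50, 0, 20, 0, 1, -50, 0, 0, 0, 1, -50, 0, 0, 0, 1, -50, 0, 0, 0, 1, 0, 0, 0, 0, 1]

```text
clock: 20.08
eef_pos: [366.4, -82.9, 236.4]
eef_rot: [-3.141, -0.001, -0.364]
wrist_force: [0.4, -0.6, 0.2]
finger_gap: 0.7
finger_force: 0.0
```

```bash
python3 - <<'E'
from ptr import *
p,d,i=cam("top"); ptr(p,i); meas("top",p,i,(255,198,370,275))
b=(255,198,370,275);cv2.imwrite("pics/t4.png",cv2.resize(p[b[1]:b[3],b[0]:b[2]],None,fx=6,fy=6,interpolation=cv2.INTER_CUBIC))
E
```

```text
px 17 (np.float64(337.2), np.float64(224.4)) world ang -0.25 dial a 1.21
top red [282.8 236.5] 83 [590.8  56.5 113. ]
top green [341.4 214.1] 11 [ 658.3 -114.    92. ]
top dark [334.5 233.6] 401 [598.  -92.1 108. ]
top dark [315.6 265.2] 360 [507.5 -36.1 108. ]
```

View pics/t4.png

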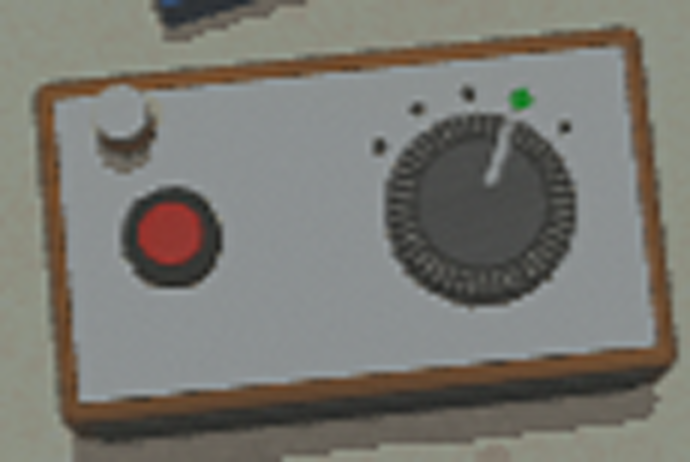

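The pointer is now aimed at the green dot (crop 521,98): its direction has turned 0.90 rad from the start, the radio hasn't moved and the bottle is still in place. Next I'll move above the key.

step_arm:
  series: [0, 35, 0, 0, 1, 0, 35, 0, 0, 1, 0, 35, 0, 0, 1, 0, 33.4, 0, 0, 1, 45, 0, 0, 0, 1, 45, 0, 0, 0, 1, 45, 0, 0, 0, 1, 45, 0, 0, 0, 1, 42, 0, 0, 0, 1, 0, 0, -40, 0, 1, 0, 0, -40, 0, 1, 0, 0, -10, 0, 1, 0, 0, 0, 0, 1, 0, 0, 0, 0, 1]

```text
clock: 21.88
eef_pos: [591.1, 55.5, 148.0]
eef_rot: [-3.141, -0.002, -0.363]
wrist_force: [-0.2, -0.3, 0.3]
finger_gap: 0.6
finger_force: 0.0
```

```bash
python3 - <<'E'
from h import *
p,d,i=cam("side"); cv2.imwrite("pics/s5.png",cv2.resize(p[170:340,250:420],None,fx=3.5,fy=3.5,interpolation=cv2.INTER_CUBIC))
E
```

```text
(no output)
```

View pics/s5.png

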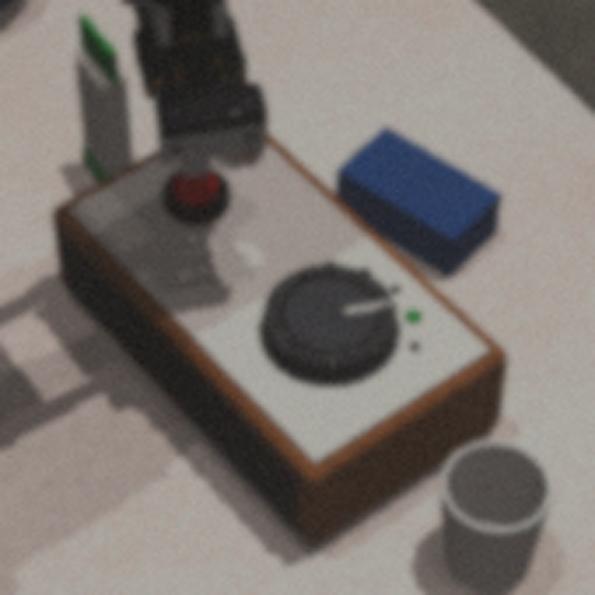

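The fingertip is centred over the key (crop 197,190). Before pressing, I'll check the pointer direction, because in this view its tip looks close to the third dot.

```bash
python3 - <<'E'
from h import *
p,d,i=cam("side"); t,_,it=cam("top")
a,b=[onz(i,250+u/3.5,170+v/3.5,110) for u,v in((345,312),(393,296))]
g=onz(i,250+413/3.5,170+316/3.5,92); k=onz(i,250+395/3.5,170+289/3.5,92); C=np.array([600.5,-93,0])
A=lambda v:np.arctan2(v[1],v[0]).round(2)
print("side",a,b,"line dir",A(b-a),"from C",A(b-C),"green",A(g-C),"dot3",A(k-C))
# line fit of bright pixels, both views
for n,im,inf,(u0,v0,u1,v1) in(("top",t,it,(324,220,346,240)),("side",p,i,(343,250,365,262))):
    gr=im[v0:v1,u0:u1].astype(int).max(2); C0=C+[0,0,110]
    pts=[];w=[]
    for y,x in zip(*np.where(gr>100)):
        q=onz(inf,x+u0,y+v0,110)
        if np.hypot(*(q-C0)[:2])<43: pts.append(q[:2]);w.append(gr[y,x]-95)
    pts=np.array(pts);w=np.array(w,float);m=np.average(pts,axis=0,weights=w)
    e,V=np.linalg.eigh(np.cov(pts.T,aweights=w)); v=V[:,1]*np.sign(V[0,1])
    print(n,len(pts),m,"line",A(v),"from C",A(m-C[:2]))
E
```

```text
side [612.93192871 -98.26575268 110.        ] [ 647.58234683 -104.41321888  110.        ] line dir -0.18 from C -0.24 green -0.35 dot3 0.08
top 21 [ 625.93562267 -100.85293959] line -0.31 from C -0.3
side 28 [ 625.80639777 -100.60209873] line -0.32 from C -0.29
```

```bash
cat > fit.py <<'E'
from h import *
C=np.array([600.5,-93.,110]); A=lambda v:np.arctan2(v[1],v[0]).round(3)
def fit(im,inf,thr):
    g=im.astype(float).max(2); vv,uu=np.mgrid[0:480,0:640]
    f=np.stack([(uu-inf["cx"]),(vv-inf["cy"]),0*uu+240/np.tan(np.radians(inf["fovy"])/2)],-1)@R_of(inf).T
    q=inf["eye"]+f*((110-inf["eye"][2])/f[...,2])[...,None]; r=np.hypot(*(q-C)[...,:2].transpose(2,0,1))
    m=(r<42)&(g>thr)&(q[...,0]>C[0]+5); P=q[m][:,:2]; w=g[m]-thr+5
    c=np.average(P,axis=0,weights=w); e,V=np.linalg.eigh(np.cov(P.T,aweights=w)); v=V[:,1]*np.sign(V[0,1])
    return len(P),c.round(1),"line",A(v),"fromC",A(c-C[:2])
E
python3 - <<'E'
from fit import *
for n in("top","side"):
    inf=manip.camera_info(n); z=np.load(n+"0.npz")["p"]; p=np.mean([manip.camera(n)[0].astype(float) for _ in range(4)],axis=0)
    for thr in(95,105,115): print(n,thr,"start",fit(z,inf,thr),"now",fit(p,inf,thr))
print("t3",fit(np.load("t3.npz")["p"],manip.camera_info("top"),100))
E
```

```text
top 95 start (25, array([624.9, -81.3]), 'line', np.float64(0.782), 'fromC', np.float64(0.446)) now (25, array([ 626.8, -101. ]), 'line', np.float64(-0.386), 'fromC', np.float64(-0.297))
top 105 start (18, array([624.9, -80.8]), 'line', np.float64(0.565), 'fromC', np.float64(0.464)) now (22, array([ 626.9, -101.2]), 'line', np.float64(-0.317), 'fromC', np.float64(-0.302))
top 115 start (17, array([624.8, -80.8]), 'line', np.float64(0.557), 'fromC', np.float64(0.465)) now (17, array([ 626.7, -101.3]), 'line', np.float64(-0.33), 'fromC', np.float64(-0.305))
side 95 start (34, array([623.9, -80.2]), 'line', np.float64(0.555), 'fromC', np.float64(0.501)) now (35, array([ 625.9, -100.5]), 'line', np.float64(-0.337), 'fromC', np.float64(-0.288))
side 105 start (29, array([623.8, -80.3]), 'line', np.float64(0.563), 'fromC', np.float64(0.5)) now (26, array([ 625.5, -100.4]), 'line', np.float64(-0.317), 'fromC', np.float64(-0.288))
side 115 start (24, array([623.4, -80.6]), 'line', np.float64(0.563), 'fromC', np.float64(0.497)) now (14, array([ 624.5, -100. ]), 'line', np.float64(-0.403), 'fromC', np.float64(-0.284))
t3 (22, array([627.4, -91.4]), 'line', np.float64(0.259), 'fromC', np.float64(0.061))
```

Both views show the pointer turned by about 0.88–0.90 rad since the start, so it rests in the green position. Pressing the key.

step_arm:
  series: [0, 0, -5, 0, 1, 0, 0, -4, 0, 1, 0, 0, -3, 0, 1, 0, 0, -2, 0, 1, 0, 0, 0, 0, 1, 0, 0, 0, 0, 1]

```text
clock: 23.18
eef_pos: [590.3, 55.4, 133.2]
eef_rot: [-3.141, -0.0, -0.363]
wrist_force: [-3.9, -0.7, 10.0]
finger_gap: 0.6
finger_force: 4.8
```

10 N at a tip height of 108 mm means the key is bottomed. I'll release it and retreat.

step_arm:
  series: [0, 0, 5, 0, 1, 0, 0, 15, 0, 1, 0, 0, 40, 0, 1, 0, 0, 40, 0, 1, -50, 0, 0, 0, 1, -50, 0, 0, 0, 1, -50, 0, 0, 0, 1, -50, 0, 0, 0, 1, 0, 0, 0, 0, 1, 0, 0, 0, 0, 1]

```text
clock: 24.42
eef_pos: [391.0, 55.4, 233.2]
eef_rot: [-3.141, -0.002, -0.363]
wrist_force: [-0.4, 1.2, -1.1]
finger_gap: 0.5
finger_force: 0.0
```

```bash
python3 - <<'E'
from fit import *
from meas import meas
p,d,i=cam("top"); print(fit(p,i,105)); meas("top",p,i,(255,198,370,275))
cv2.imwrite("pics/t6.png",p[100:340])
E
```

```text
(20, array([ 626.9, -101.4]), 'line', np.float64(-0.329), 'fromC', np.float64(-0.308))
top red [282.7 236.5] 83 [590.7  56.8 113. ]
top green [341.4 214.1] 11 [ 658.3 -114.    92. ]
top dark [334.5 234. ] 341 [596.7 -91.8 108. ]
top dark [315.4 265.2] 360 [507.3 -35.7 108. ]
```

View pics/t6.png

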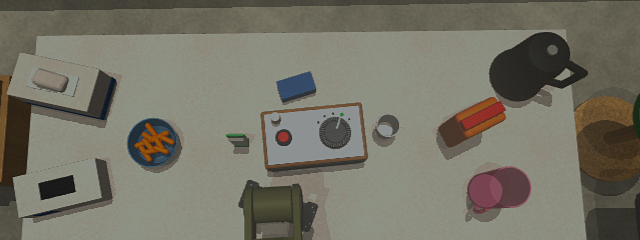

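The pointer is on green (342,114), the key is up (284,137), and everything else is where it was. The arm is clear.

```bash
python3 -c "
from cell import manip; print(manip.sign_off())"
```

```text
the job is handed in; nothing more can be done
None
```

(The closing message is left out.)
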